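Clear the filling stand and sort the jars by heft

TASK

Jars have been filled with marble chips and some chips were spilled: with the scraper block, not the fingers, push every loose chip off the dark raised slab into the steel dish at its open end, then put the scraper back standing on its rubber mat. Then heft each of the closed jars on the bench: stand those that are more than half full (over 210 g) upright on the cleared slab, and the emptier ones upright in the grey refill crate. Leave the other things on the bench where they are.

Things in the scene. Friction and masses are not known exactly. Their poses are not given: they have to be found in the camera images.
- stand: Fixed filling stand, a dark grey stoneware slab. Origin: under the slab's centre at bench level. Slab 320 mm long (its y, -160 to +160 mm) and 130 mm wide inside (its x), top face 40 mm above the bench. Lips 6 mm thick and 8 mm high along both long sides and the -y end; the +y end is open, flush, and a steel dish is butted against it.
- stand_dish (a point): Centre of the floor of the steel dish fixed at the slab's open end (axes as the stand's). Dish 100 mm long (the stand's y, 160 to 260 mm) and 156 mm wide inside (x), floor 3 mm and rim 42 mm above the bench; what is pushed off the slab's open end drops into it.
- crate: Fixed low grey plastic refill crate, outside 150 mm (its x) by 280 mm (its y), walls 4 mm thick and 45 mm high, open on top. Origin: under its centre at bench level; inner floor 4 mm above the bench. It takes four jars in a row along its y.
- mat: Fixed black rubber mat, 70 mm (its x) by 125 mm (its y), 3 mm thick, where the scraper lives. Origin: centre of its underside.
- scraper: White plastic scraper block, 160 g, standing on the mat. Foot 40 mm thick (its x), 110 mm long (its y), 22 mm high with a rubber-shod edge; on it a grip rib 20 mm thick (x), 80 mm long (y), from 22 to 64 mm height. Origin: centre of its underside. Either long face pushes.
- jar1: Closed square wide-mouth jar, opaque white, all five alike outside, not all present: body 56 x 56 mm, 70 mm high; red cap 48 mm across, from 76 to 100 mm height. Origin: centre of its underside; x, y along the square's sides. It weighs 60 g when empty and 360 g when full, and anything between: 210 g is half full; only its weight in the hand tells.
- jar2: Closed square wide-mouth jar, opaque white, all five alike outside, not all present: body 56 x 56 mm, 70 mm high; red cap 48 mm across, from 76 to 100 mm height. Origin: centre of its underside; x, y along the square's sides. It weighs 60 g when empty and 360 g when full, and anything between: 210 g is half full; only its weight in the hand tells.
- jar3: Closed square wide-mouth jar, opaque white, all five alike outside, not all present: body 56 x 56 mm, 70 mm high; red cap 48 mm across, from 76 to 100 mm height. Origin: centre of its underside; x, y along the square's sides. It weighs 60 g when empty and 360 g when full, and anything between: 210 g is half full; only its weight in the hand tells.
- jar4: Closed square wide-mouth jar, opaque white, all five alike outside, not all present: body 56 x 56 mm, 70 mm high; red cap 48 mm across, from 76 to 100 mm height. Origin: centre of its underside; x, y along the square's sides. It weighs 60 g when empty and 360 g when full, and anything between: 210 g is half full; only its weight in the hand tells.
- jar5: Closed square wide-mouth jar, opaque white, all five alike outside, not all present: body 56 x 56 mm, 70 mm high; red cap 48 mm across, from 76 to 100 mm height. Origin: centre of its underside; x, y along the square's sides. It weighs 60 g when empty and 360 g when full, and anything between: 210 g is half full; only its weight in the hand tells.
- chip1: Loose marble chip, 12 g, roughly 16 to 21 mm across and 13 to 15 mm thick, lying on the slab at the start (not all of the five need be present). Origin: centre of the underside as it first lies.
- chip2: Loose marble chip, 12 g, roughly 16 to 21 mm across and 13 to 15 mm thick, lying on the slab at the start (not all of the five need be present). Origin: centre of the underside as it first lies.
- chip3: Loose marble chip, 12 g, roughly 16 to 21 mm across and 13 to 15 mm thick, lying on the slab at the start (not all of the five need be present). Origin: centre of the underside as it first lies.
- chip4: Loose marble chip, 12 g, roughly 16 to 21 mm across and 13 to 15 mm thick, lying on the slab at the start (not all of the five need be present). Origin: centre of the underside as it first lies.
- chip5: Loose marble chip, 12 g, roughly 16 to 21 mm across and 13 to 15 mm thick, lying on the slab at the start (not all of the five need be present). Origin: centre of the underside as it first lies.
- beaker: Bystander: glass beaker, 68 mm across, 75 mm high. Origin: centre of its underside.
- amber: Bystander: amber glass bottle, 60 mm across, 115 mm high. Origin: centre of its underside.
- stopper: Bystander: black rubber stopper, 42 mm across, 30 mm high. Origin: centre of its underside.
Things that resemble listed ones, but are neither listed nor needed, are in the scene too. What is shaped like the jar2 but green is not meant.

How it is judged:
By the outcome, as a careful person would: the job done as asked, in the order asked, and still so for the second after the job is handed in, with the robot touching nothing.
Of jar1, jar2, jar3, jar4, jar5 only 3 to 5 are there at a start; the rules pass over those that are not, and their reading is None.
Of chip1, chip2, chip3, chip4, chip5 only 3 to 5 are there at a start; the rules pass over those that are not, and their reading is None.
At some moment in a run one of jar1, jar2, jar3, jar4, jar5, scraper may be knocked a few centimetres aside while the robot is not near it.
It also fails if it takes over 210 s, if anything falls off the work surface, if the arm or the gripper's body presses on something with over 40 N, if the wrist force passes 120 N, or if a joint passes its speed limit or range.

ROBOT

A 6-joint arm with a two-finger parallel gripper is mounted at the origin on the work surface. World frame = base frame: x ahead of the robot, y to its left, z up, the work surface at z = 0. Lengths are in m, angles in rad, forces in N, time in s.
With the tool pointing down it reaches from about 0.3 to 0.875 m from the base axis. Payload 6.4 kg.
Tool frame: the origin (TCP) lies midway between the tips of the shut fingers; the grasp point (between the pads) lies 19 mm behind it; z points along the fingers, y is the line along which they close (so a half turn about z gives the same grasp; the last joint's range is limited). The gripper opens to 85 mm and grips with 20 to 120 N. Pads are 22 mm wide; open, the fingers measure 114 mm over their backs; the gripper's body (76 mm by 85 mm) begins 54 mm behind the grasp point. The pads swing forward as they close: fully open they stand 13 mm farther back than shut.
Start: joints at [-1.393, 0.181, 1.607, -0, 1.354, -0.206], TCP at [0.215, -0.533, 0.231] pointing down, gripper open.
Joint ranges: [-2.99, 2.99], [-0.89, 2.07], [0.3, 2.58], [-1.14, 4.28], [0, 2.63], [-3.12, 3.12]. Speed limits (rad/s): [2.57, 2.57, 3.01, 3.14, 3.14, 3.14].

INTERFACE

Orientations are given as a unit quaternion [w, x, y, z].
In Python, from rig import env, cams, job, recognise, pinpoint gives the robot as it stands.
- The arm moves only by the tool drive_tool, never from a script. Its argument "series" is a list that holds one entry, the list of rows, each a list of 4 numbers: the shift along the tool's x, y, z each as a share of 20 cm, from -1 to 1, then the turn about the tool's z as a share of 60 degrees, from -1 to 1. A call has exactly 8 rows; each row is the pose to reach, as a shift and turn from the pose commanded when the call began, along the tool's axes at that moment; what a row does not reach only later rows make up. A row lasts 1/8 s, in which the tool goes at most 62.5 mm and 10.7 degrees, less where a joint would pass 70% of its speed; a pose out of reach is approached as far as the arm can. A call with a number of a shift or a turn outside -1 to 1 is refused whole. A call with a gripper value outside its range is refused whole. "fingers" is the finger opening in mm, from 0 to 85.4, set as the call begins (left out, the last holds). The fingers move at their own pace and stop on an object; "squeeze" is the grip in N (left out, the last holds). Time passes only in rows, so rows that repeat a pose let the fingers close, or fill a call up. It gives the time, the measured TCP pose, the force, the opening and the grip force at its end, in the units of the state.
- env.state(): the state, without advancing time (a new reading comes with each control period).
- cams.capture(name): name is "scene" or "top" or "wrist"; returns the picture (420x560x3 uint8, blue, green, red); there is no depth.
- cams.camera_info(name): a dict with "K" (3x3 intrinsics, pixels), "k1" (the pictures are not rectified: a ray, as slopes to the right and down, at radius r is drawn at 1 + k1 r^2 times it, then the intrinsics apply), "extrinsics" (4x4, takes a point from world to camera coordinates). Camera axes: x right, y down, z forward; pixel columns grow to the right and rows downward; lengths in m; the calibration is good to about 2 mm. A picture is of the moment at which its call begins: read the wrist's pose just before it. camera_info takes no time and is no camera call; for the wrist camera it gives the pose at the moment of the call.
- job.hand_in(): hands the job in; it is judged then, once.
Trained networks look in the newest picture that a camera, given by its name, has taken for a name from the list of things; names that differ only in an ending like _2 or _b are one class to them, and where a whole thing is asked for, a point or a joint stands for the part that bears it (a point fixed in the world has none). Each returns a list of dicts, best first, with "conf" (0 to 1); they miss things now and then, are a little off and sometimes report something else, mostly with a low value. They report only what shows in the picture. A call takes as long as a camera call. They do not tell look-alikes from the thing itself.
- recognise(camera, target): "xyz" ([x, y, z] in m, in world coordinates, good to about 4 mm: the middle of the surface that is visible of it).
- pinpoint(camera, target): "xyz" ([x, y, z] in m, in world coordinates, good to about 4 mm: a listed point, or the origin of a listed thing).
The state is a dict: "time": time; "joints": joint angles; "qd": joint speeds; "joint_torque": joint torques, N m; "tcp_pos": TCP position; "tool_rot": TCP orientation; "ft_force": force on the tool from outside, world axes, zero at the start; "wrist_torque": the same for the moment, N m; "gripper_width": opening from 0.0 (shut) to 1.0 (fully open); "grasp_force": force on a finger pad.
Only numpy, scipy, OpenCV 4.12 (cv2) and the standard library are available. Lean on these libraries where they do the work, as an engineer would, in place of code of your own. Each camera call takes 0.05 s, during which the arm holds its last target. There are 200 camera calls.

## Working session

There is one attempt and no reset: what is moved stays moved. The work goes in short steps, Python scripts to look and compute and a tool call to move; the robot and the scene stay as the last step left them, time stands still between calls to the robot, and variables do not carry over. Pictures are saved under pics/ and viewed, at most 14 in all, crops included, and the job is handed in when it is done.

Besides the shell and the picture viewer there is one more tool, called after "Emit:" by a JSON object that holds its "name" and its "arguments", one argument or row to a line. drive_tool: Moves the arm, as the interface text tells. Its arguments: {"type":"object","properties":{"series":{"type":"array"},"fingers":{"type":"number"},"squeeze":{"type":"number"}},"required":["series"]}

```bash
mkdir -p pics; ls; python3 - <<'E'
from rig import env,cams,job,recognise,pinpoint
import cv2
for c in ['top','scene']:
    cv2.imwrite(f'pics/{c}0.png',cams.capture(c))
    for t in ['stand','stand_dish','crate','mat','scraper','jar1','chip1','beaker','amber','stopper']:
        print(c,t,[(d['xyz'],d['conf']) for d in pinpoint(c,t)])
print(env.state())
for c in ['top','scene','wrist']: print(cams.camera_info(c))
E
```

```text
pics
top stand [([0.6171, 0.0194, 0.003], 0.94)]
top stand_dish [([0.6338, 0.228, 0.0044], 0.89)]
top crate [([0.5101, -0.3233, 0.0046], 0.79), ([0.2885, 0.3472, 0.0003], 0.45)]
top mat [([0.4418, -0.0634, 0.0025], 0.57)]
top scraper [([0.4473, -0.0575, -0.0003], 0.79)]
top jar1 [([0.4487, 0.3762, 0.0036], 0.91), ([0.6593, 0.41, -0.0004], 0.69), ([0.4341, 0.2973, -0.0006], 0.67), ([0.5437, 0.4115, -0.0063], 0.62), ([0.4499, -0.0615, 0.0007], 0.35)]
top chip1 [([0.6014, 0.1326, 0.0388], 0.51), ([0.675, 0.0848, 0.0437], 0.49), ([0.574, -0.0262, 0.0422], 0.47), ([0.6544, -0.0033, 0.0387], 0.45)]
top beaker [([0.6758, -0.2509, 0.0003], 0.97), ([0.4471, -0.0596, 0.0014], 0.37)]
top amber [([0.2879, 0.3437, -0.0018], 0.64), ([0.6055, 0.1359, 0.0415], 0.36)]
top stopper [([0.4316, 0.1249, 0.0026], 0.78)]
scene stand [([0.6228, 0.0201, -0.0014], 0.74)]
scene stand_dish [([0.634, 0.23, 0.0047], 0.95)]
scene crate [([0.5122, -0.3184, 0.0007], 0.8), ([0.4339, 0.3013, 0.003], 0.66), ([0.6709, -0.2491, 0.002], 0.19)]
scene mat [([0.4442, -0.0673, 0.001], 0.51), ([0.4275, 0.1274, -0.0003], 0.38)]

[... 1972 characters left out ...]
7391, -0.80712905, -0.23671832],
       [-0.79095126, -0.16103197, -0.59030907,  1.58247724],
       [ 0.        ,  0.        ,  0.        ,  1.        ]])}
{'K': array([[339.37876118,   0.        , 281.04455921],
       [  0.        , 339.37876118, 205.61597731],
       [  0.        ,   0.        ,   1.        ]]), 'k1': 0.02577051509743331, 'extrinsics': array([[ 3.73539412e-01, -9.27614184e-01, -4.82305290e-04,
        -5.75396058e-01],
       [-8.89942043e-01, -3.58515853e-01,  2.81903429e-01,
        -3.69146093e-02],
       [-2.61670533e-01, -1.04872817e-01, -9.59442663e-01,
         3.78719032e-01],
       [ 0.00000000e+00,  0.00000000e+00,  0.00000000e+00,
         1.00000000e+00]])}
```

View pics/top0.png

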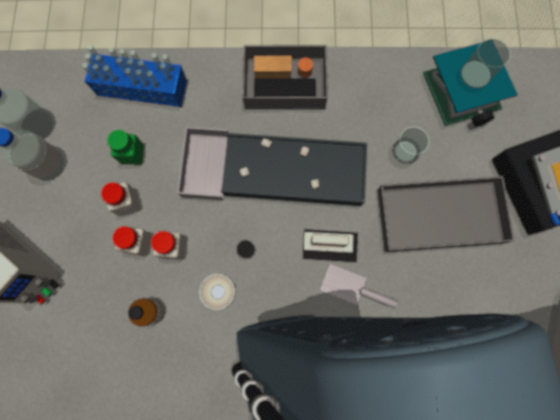

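View pics/scene0.png

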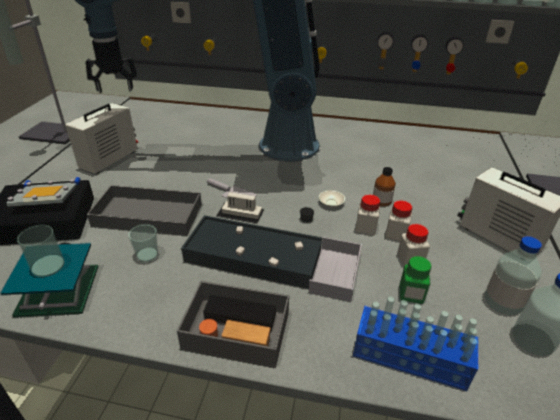

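The top view has four chips on the slab at (266,143), (304,152), (244,172) and (315,184). The scraper is at (330,242) on its black mat, the dish at (204,163) and the crate at (445,215). There are three red-capped jars at (115,195), (126,238) and (164,244). The green one at (123,145) is the look-alike and isn't meant, and the dark box at (285,77) isn't the grey crate. I'll crop to confirm and fit the poses.

```bash
cat > h.py <<'E'
from rig import env,cams,job,recognise,pinpoint
import numpy as np, cv2
from scipy.spatial.transform import Rotation as Ro
def backproj(cam,px,z,info=None):
    i=info or cams.camera_info(cam); K=i['K'];T=i['extrinsics']
    p=cv2.undistortPoints(np.float64(px).reshape(-1,1,2),K,np.array([i['k1'],0,0,0.]))[:,0]
    d=np.c_[p,np.ones(len(p))]@T[:3,:3]; o=-T[:3,:3].T@T[:3,3]
    return o+d*((z-o[2])/d[:,2])[:,None]
def proj(cam,P,info=None):
    i=info or cams.camera_info(cam);T=i['extrinsics'];P=np.float64(P).reshape(-1,3)
    return cv2.projectPoints(P,cv2.Rodrigues(T[:3,:3])[0],T[:3,3],i['K'],np.array([i['k1'],0,0,0.]))[0][:,0]
def pose():
    s=env.state();q=s['tool_rot'];R=Ro.from_quat([q[1],q[2],q[3],q[0]]).as_matrix()
    return s,R,np.degrees(np.arctan2(R[1,0],R[0,0]))
def go(x,y,z,yaw=None,per=180):
    """shares for a shift to world x,y,z and tool-x yaw (deg, modulo per)"""
    s,R,y0=pose();d=R.T@(np.array([x,y,z])-s['tcp_pos'])/.2
    t=0 if yaw is None else -(((yaw-y0+per/2)%per)-per/2)/60
    print('go',np.round(d,3),'turn',round(t,3),'| at',np.round(s['tcp_pos'],4),'yaw',round(y0,1),'j6',round(s['joints'][5],2),'t',round(s['time'],1))
E
python3 - <<'E'
from h import *
im=cv2.imread('pics/top0.png')
cv2.imwrite('pics/crop0.png',cv2.resize(im[120:262,95:385],None,fx=2.75,fy=2.75,interpolation=cv2.INTER_CUBIC))
cv2.imwrite('pics/crop1.png',cv2.resize(im[165:262,290:520],None,fx=3.4,fy=3.4,interpolation=cv2.INTER_CUBIC))
E
```

```text
(no output)
```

View pics/crop0.png

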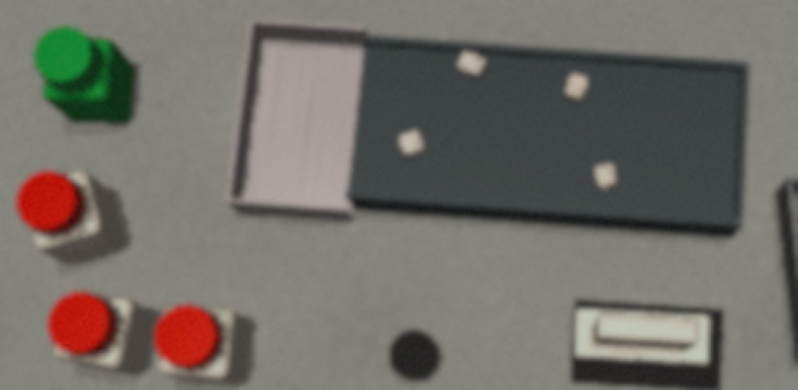

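View pics/crop1.png

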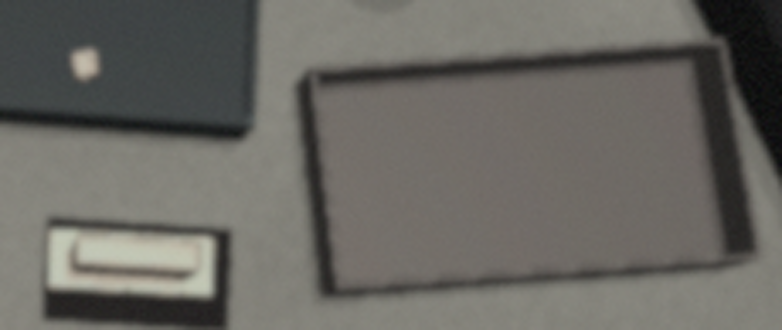

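```bash
python3 - <<'E'
from h import *
def c0(P): return np.array(P)/2.75+[95,120]
def c1(P): return np.array(P)/3.4+[290,165]
def show(n,P):
    P=P[:,:2];e=[(np.round(np.linalg.norm(P[i]-P[i-1]),3),round(float(np.degrees(np.arctan2(*(P[i]-P[i-1])[::-1]))),1)) for i in range(4)]
    print(n,P.mean(0).round(4),e)
show('stand top out',backproj('top',c0([(366,38),(746,65),(737,224),(352,197)]),.046))
show('crate',backproj('top',c1([(303,75),(722,42),(755,258),(325,295)]),.045))
show('scraper',backproj('top',c1([(48,225),(218,233),(214,299),(46,292)]),.025))
show('mat',backproj('top',c1([(48,218),(229,228),(227,328),(45,318)]),.003))
for x in [(471,62),(577,85),(411,142),(605,175)]: print(backproj('top',c0([x]),.047).round(3))
go(.45,-.06,.25,-1)
E
```

```text
stand top out [0.6158 0.0152] [(np.float64(0.139), -3.1), (np.float64(0.321), -94.3), (np.float64(0.138), 174.8), (np.float64(0.316), 86.0)]
crate [ 0.5082 -0.3196] [(np.float64(0.147), 3.1), (np.float64(0.282), -85.2), (np.float64(0.146), -177.2), (np.float64(0.282), 95.0)]
scraper [ 0.4465 -0.061 ] [(np.float64(0.045), -2.1), (np.float64(0.113), -92.6), (np.float64(0.044), 174.9), (np.float64(0.111), 87.8)]
mat [ 0.4424 -0.0671] [(np.float64(0.068), -2.1), (np.float64(0.123), -93.0), (np.float64(0.068), 177.1), (np.float64(0.122), 87.1)]
[[0.675 0.081 0.047]]
[[ 0.654 -0.008  0.047]]
[[0.605 0.13  0.047]]
[[ 0.577 -0.03   0.047]]
go [ 1.974 -1.754 -0.093] turn 0.383 | at [ 0.2153 -0.5332  0.2313] yaw 22.0 j6 -0.21 t 1.1
```

Emit:
{"name": "drive_tool", "arguments": {
  "series": [
    [[0.2, -0.18, 0, 0], [0.4, -0.36, 0, -0.05], [0.6, -0.53, 0, -0.1], [0.8, -0.7, 0, -0.15], [0.99, -0.88, -0.05, -0.2], [0.99, -0.88, -0.05, -0.2], [0.99, -0.88, -0.05, -0.2], [0.99, -0.88, -0.05, -0.2]]
  ],
  "fingers": 60
}}

```text
time: 2.1
tcp_pos: [0.3325, -0.2968, 0.2411]
tool_rot: [-0.0, 0.957, 0.292, -0.0]
ft_force: [-0.0, -0.7, 1.1]
gripper_width: 0.702
grasp_force: 0.0
```

```bash
python3 - <<'E'
from h import *
go(.448,-.06,.2,87.4)
print(env.state()['ft_force'])
E
```

```text
go [ 1.139 -0.661  0.205] turn -0.892 | at [ 0.3325 -0.2968  0.2411] yaw 33.9 j6 -0.02 t 2.1
[-0.03157567 -0.70151159  1.0757222 ]
```

Emit:
{"name": "drive_tool", "arguments": {
  "series": [
    [[0.2, -0.1, 0.05, -0.13], [0.4, -0.2, 0.1, -0.28], [0.6, -0.3, 0.15, -0.43], [0.8, -0.45, 0.2, -0.58], [1, -0.6, 0.2, -0.73], [1, -0.66, 0.2, -0.89], [1, -0.66, 0.2, -0.89], [1, -0.66, 0.2, -0.89]]
  ]
}}

```text
time: 3.1
tcp_pos: [0.4252, -0.0758, 0.2012]
tool_rot: [0.0, 0.725, 0.689, -0.0]
ft_force: [0.0, 0.9, -0.0]
gripper_width: 0.706
grasp_force: 0.0
```

```bash
python3 - <<'E'
from h import *
cv2.imwrite('pics/w1.png',cams.capture('wrist'))
i=cams.camera_info('wrist')
for t in ['scraper','mat']: print(t,[(d['xyz'],d['conf']) for d in pinpoint('wrist',t)][:2])
# predicted outline px for fits
im=cv2.imread('pics/w1.png')
g=cv2.inRange(im,(150,160,160),(255,255,255));cs,_=cv2.findContours(g,0,2);
for c in sorted(cs,key=cv2.contourArea)[::-1][:4]:
    r=cv2.minAreaRect(c);b=cv2.boxPoints(r);P=backproj('wrist',b,.025,i)[:,:2];print(cv2.contourArea(c),b.round().tolist(),P.mean(0),[(np.linalg.norm(P[k]-P[k-1]).round(3),np.degrees(np.arctan2(*(P[k]-P[k-1])[::-1])).round(1)) for k in range(4)])
go(.448,-.06,.2,87.4)
E
```

```text
scraper [([0.448, -0.0641, 0.0043], 0.6)]
mat []
62845.5 [[-0.0, 0.0], [559.0, 0.0], [559.0, 375.0], [0.0, 375.0]] [ 0.42144114 -0.10993213] [(np.float64(0.381), np.float64(74.1)), (np.float64(0.454), np.float64(-2.9)), (np.float64(0.381), np.float64(-80.1)), (np.float64(0.624), np.float64(177.0))]
2630.0 [[180.0, 196.0], [196.0, 148.0], [269.0, 172.0], [253.0, 220.0]] [ 0.37087558 -0.0747932 ] [(np.float64(0.074), np.float64(157.5)), (np.float64(0.05), np.float64(65.0)), (np.float64(0.071), np.float64(-21.6)), (np.float64(0.051), np.float64(-111.7))]
2106.0 [[77.0, 45.0], [91.0, 15.0], [190.0, 62.0], [176.0, 91.0]] [0.30496809 0.04313512] [(np.float64(0.088), np.float64(152.6)), (np.float64(0.027), np.float64(52.5)), (np.float64(0.086), np.float64(-26.6)), (np.float64(0.028), np.float64(-123.3))]
1051.5 [[283.0, 105.0], [326.0, 105.0], [326.0, 139.0], [283.0, 139.0]] [ 0.44877284 -0.02061155] [(np.float64(0.03), np.float64(87.2)), (np.float64(0.039), np.float64(-3.0)), (np.float64(0.03), np.float64(-90.7)), (np.float64(0.04), np.float64(177.0))]
go [0.084 0.11  0.007] turn -0.003 | at [ 0.4252 -0.0756  0.2013] yaw 87.2 j6 -0.4 t 3.2
```

View pics/w1.png

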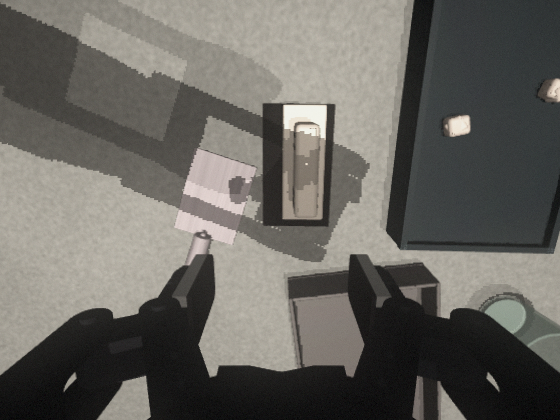

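The wrist view shows the scraper, with its rib corners at about (296,122), (321,122), (318,217) and (293,217). The mat spans (263,103) to (330,226).

```bash
python3 - <<'E'
from h import *
for n,P,z in [('rib',[(296,122),(321,122),(318,217),(293,217)],.067),('foot',[(283,104),(328,104),(326,220),(282,220)],.025),('mat',[(263,103),(336,103),(330,226),(264,226)],.003)]:
    Q=backproj('wrist',P,z)[:,:2];print(n,Q.mean(0).round(4),[(np.linalg.norm(Q[k]-Q[k-1]).round(3),np.degrees(np.arctan2(*(Q[k]-Q[k-1])[::-1])).round(1)) for k in range(4)])
go(.448,-.061,.12,87.4)
E
```

```text
rib [ 0.4467 -0.0578] [(np.float64(0.079), np.float64(86.0)), (np.float64(0.02), np.float64(-2.9)), (np.float64(0.079), np.float64(-92.8)), (np.float64(0.021), np.float64(177.1))]
foot [ 0.4477 -0.0594] [(np.float64(0.11), np.float64(86.7)), (np.float64(0.04), np.float64(-2.9)), (np.float64(0.11), np.float64(-91.6)), (np.float64(0.044), np.float64(177.1))]
mat [ 0.4423 -0.0658] [(np.float64(0.125), np.float64(86.7)), (np.float64(0.07), np.float64(-2.9)), (np.float64(0.125), np.float64(-93.1)), (np.float64(0.07), np.float64(177.1))]
go [0.079 0.11  0.407] turn -0.003 | at [ 0.4252 -0.0756  0.2013] yaw 87.2 j6 -0.4 t 3.2
```

Emit:
{"name": "drive_tool", "arguments": {
  "series": [
    [[0.09, 0.105, 0.1, 0], [0.09, 0.105, 0.3, 0], [0.09, 0.105, 0.5, 0], [0.09, 0.105, 0.65, 0], [0.09, 0.105, 0.78, 0], [0.09, 0.105, 0.84, 0], [0.09, 0.105, 0.84, 0], [0.09, 0.105, 0.84, 0]]
  ]
}}

```text
time: 4.25
tcp_pos: [0.4477, -0.0581, 0.0342]
tool_rot: [0.001, 0.723, 0.691, 0.0]
ft_force: [0.1, -0.0, 0.1]
gripper_width: 0.701
grasp_force: 0.0
```

Emit:
{"name": "drive_tool", "arguments": {
  "series": [
    [[0, 0, 0, 0], [0, 0, 0, 0], [0, 0, 0, 0], [0, 0, 0, 0], [0, 0, 0, 0], [0, 0, 0, 0], [0, 0, 0, 0], [0, 0, 0, 0]]
  ],
  "fingers": 0,
  "squeeze": 60
}}

```text
time: 5.25
tcp_pos: [0.4475, -0.0578, 0.034]
tool_rot: [0.001, 0.723, 0.691, 0.0]
ft_force: [-1.2, 0.1, 6.4]
gripper_width: 0.224
grasp_force: 60.1
```

```bash
python3 - <<'E'
from h import *
print(env.state()['ft_force'])
# stand frame
c=np.array([.618,.018]);a=np.radians(-4.1);R=np.array([[np.cos(a),-np.sin(a)],[np.sin(a),np.cos(a)]])
for x,y in [(0,-125),(0,170)]: print(x,y,(c+R@np.array([x,y])/1000).round(4))
for p in [(.675,.081),(.654,-.008),(.605,.130),(.577,-.030)]: print('chip',(R.T@(np.array(p)-c)*1000).round())
E
```

```text
[-1.241191    0.13962297  6.36369268]
0 -125 [ 0.6091 -0.1067]
0 170 [0.6302 0.1876]
chip [52. 67.]
chip [ 38. -23.]
chip [-21. 111.]
chip [-37. -51.]
```

Emit:
{"name": "drive_tool", "arguments": {
  "series": [
    [[0, 0, -0.1, 0], [0, 0, -0.25, 0], [0, 0, -0.45, 0], [0, 0, -0.65, 0], [0, 0.1, -0.8, 0], [0, 0.2, -0.8, 0.1], [0, 0.3, -0.8, 0.2], [0, 0.3, -0.8, 0.2]]
  ]
}}

```text
time: 6.25
tcp_pos: [0.5071, -0.0602, 0.1929]
tool_rot: [-0.0, 0.791, 0.612, -0.0]
ft_force: [0.5, 0.4, -1.7]
gripper_width: 0.225
grasp_force: 59.1
```

Emit:
{"name": "drive_tool", "arguments": {
  "series": [
    [[0, 0, 0, 0.1], [0, 0, 0, 0.25], [0, 0, 0, 0.4], [0, 0, 0, 0.55], [0, 0, 0, 0.7], [0, 0, 0, 0.85], [0, 0, 0, 1], [0, 0, 0, 1]]
  ]
}}

```text
time: 7.25
tcp_pos: [0.5058, -0.0601, 0.1928]
tool_rot: [-0.0, 0.991, 0.135, -0.001]
ft_force: [0.6, -0.1, -1.4]
gripper_width: 0.225
grasp_force: 59.1
```

```bash
python3 - <<'E'
from h import *
f=[]
for k in range(4): im=cams.capture('wrist');f.append(env.state()['ft_force'][2])
print('fz',f)
cv2.imwrite('pics/w2.png',im)
print([(d['xyz'],d['conf']) for d in pinpoint('wrist','stand')][:2])
go(.615,-.107,.14,-4.1)
E
```

```text
fz [np.float64(-2.134440417274979), np.float64(-0.5691091719287795), np.float64(-1.4730580534848583), np.float64(-1.8928596649373557)]
[([0.6168, 0.0217, -0.0002], 0.79), ([0.5773, -0.0285, 0.0408], 0.69)]
go [0.46  0.37  0.266] turn 0.327 | at [ 0.5066 -0.0603  0.1932] yaw 15.5 j6 0.95 t 7.5
```

View pics/w2.png

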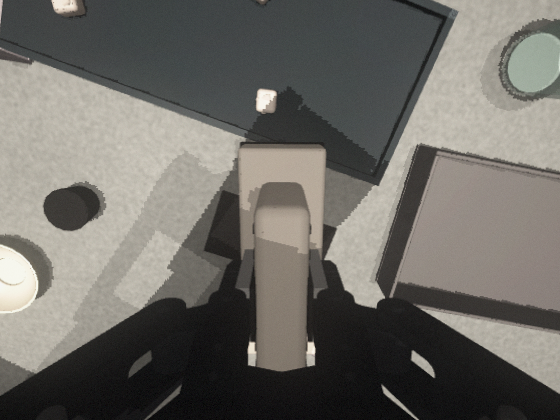

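The scraper is held square, with one chip ahead of it at (266,100). The stand's -y corners are at (457,12) and (378,178).

```bash
python3 - <<'E'
from h import *
i=cams.camera_info('wrist')
Q=backproj('wrist',[(456,12),(378,178)],.048,i)[:,:2];d=Q[0]-Q[1];print(Q,np.linalg.norm(d),np.degrees(np.arctan2(d[1],d[0])))
for c,a in [((.618,.018),-4.1),((.620,.020),-4.1)]:
    a=np.radians(a);R=np.array([[np.cos(a),-np.sin(a)],[np.sin(a),np.cos(a)]])
    for p in [(71,-166),(-71,-166),(-65,-160),(65,-160),(-71,100)]:
        w=np.array(c)+R@np.array(p)/1000; print(c,p,w.round(4),proj('wrist',[*w,.048],i).round(1), proj('wrist',[*w,0],i).round(1))
E
```

```text
[[ 0.67349416 -0.15005456]
 [ 0.53963285 -0.13812991]] 0.13439139714836484 -5.090592117191325
(0.618, 0.018) (71, -166) [ 0.6769 -0.1527] [[461.2   7.9]] [[433.3  23.1]]
(0.618, 0.018) (-71, -166) [ 0.5353 -0.1425] [[381.1 184.1]] [[367.5 173.4]]
(0.618, 0.018) (-65, -160) [ 0.5417 -0.1369] [[377.5 175.3]] [[364.4 165.8]]
(0.618, 0.018) (65, -160) [ 0.6714 -0.1462] [[450.   13.6]] [[424.   27.9]]
(0.618, 0.018) (-71, 100) [0.5543 0.1228] [[71.1 72.5]] [[102.3  77.6]]
(0.62, 0.02) (71, -166) [ 0.6789 -0.1507] [[459.9   4.1]] [[432.1  20. ]]
(0.62, 0.02) (-71, -166) [ 0.5373 -0.1405] [[379.7 181.3]] [[366.3 171. ]]
(0.62, 0.02) (-65, -160) [ 0.5437 -0.1349] [[376.1 172.5]] [[363.2 163.4]]
(0.62, 0.02) (65, -160) [ 0.6734 -0.1442] [[448.7   9.9]] [[422.8  24.8]]
(0.62, 0.02) (-71, 100) [0.5563 0.1248] [[68.7 69.1]] [[100.4  74.7]]
```

```bash
python3 - <<'E'
from h import *
im=cv2.imread('pics/w2.png')[0:210,230:480]
cv2.imwrite('pics/w2c.png',cv2.resize(im,None,fx=2.8,fy=2.8,interpolation=cv2.INTER_CUBIC)*1.0)
b=cv2.imread('pics/w2c.png');b=np.clip(b.astype(float)*2.2,0,255).astype(np.uint8);cv2.imwrite('pics/w2c.png',b)
E
```

```text
[ WARN:0@0.103] global loadsave.cpp:1063 imwrite_ Unsupported depth image for selected encoder is fallbacked to CV_8U.
```

View pics/w2c.png

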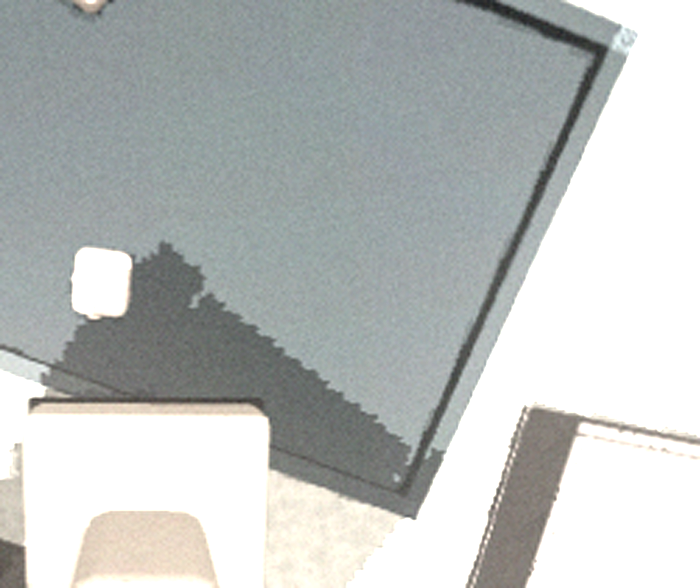

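```bash
python3 - <<'E'
from h import *
i=cams.camera_info('wrist')
P=np.array([(637,37),(416,517),(605,45),(405,490)])/2.8+[230,0]
Q=backproj('wrist',P,.048,i)[:,:2];print(Q.round(4))
for k in (0,2): d=Q[k]-Q[k+1];print(np.linalg.norm(d).round(4),np.degrees(np.arctan2(d[1],d[0])).round(1),Q[k:k+2].mean(0).round(4))
go(.617,-.107,.14,-4.3)
E
```

```text
[[ 0.673  -0.1515]
 [ 0.5343 -0.1406]
 [ 0.6691 -0.1441]
 [ 0.5413 -0.1345]]
0.1392 -4.5 [ 0.6036 -0.146 ]
0.1282 -4.3 [ 0.6052 -0.1393]
go [0.47  0.373 0.266] turn 0.33 | at [ 0.5066 -0.0603  0.1932] yaw 15.5 j6 0.95 t 7.5
```

Emit:
{"name": "drive_tool", "arguments": {
  "series": [
    [[0.1, 0.08, 0, 0.07], [0.2, 0.16, 0.05, 0.15], [0.32, 0.25, 0.1, 0.22], [0.45, 0.345, 0.2, 0.33], [0.455, 0.345, 0.265, 0.33], [0.455, 0.345, 0.265, 0.33], [0.455, 0.345, 0.265, 0.33], [0.455, 0.345, 0.265, 0.33]]
  ]
}}

```text
time: 8.5
tcp_pos: [0.613, -0.1026, 0.1415]
tool_rot: [0.0, 0.999, -0.038, 0.001]
ft_force: [-0.0, 0.3, -1.0]
gripper_width: 0.224
grasp_force: 59.1
```

```bash
python3 - <<'E'
from h import *
go(.6126,-.103,.0725,-4.3)
E
```

```text
go [-0.002  0.002  0.345] turn -0.001 | at [ 0.613  -0.1026  0.1415] yaw -4.4 j6 1.29 t 8.5
```

Emit:
{"name": "drive_tool", "arguments": {
  "series": [
    [[0, 0, 0.1, 0], [0, 0, 0.18, 0], [0, 0, 0.25, 0], [0, 0, 0.3, 0], [0, 0, 0.33, 0], [0, 0, 0.34, 0], [0, 0, 0.34, 0], [0, 0, 0.34, 0]]
  ]
}}

```text
time: 9.5
tcp_pos: [0.6132, -0.1028, 0.0729]
tool_rot: [0.0, 0.999, -0.038, 0.0]
ft_force: [0.1, 0.1, -1.3]
gripper_width: 0.226
grasp_force: 59.1
```

Emit:
{"name": "drive_tool", "arguments": {
  "series": [
    [[0, -0.06, 0, 0], [0, -0.15, 0, 0], [0, -0.24, 0, 0], [0, -0.33, 0, 0], [0, -0.42, 0, 0], [0, -0.51, 0, 0], [0, -0.6, 0, 0], [0, -0.68, 0, 0]]
  ]
}}

```text
time: 10.5
tcp_pos: [0.6234, 0.0342, 0.0723]
tool_rot: [0.0, 0.999, -0.038, 0.0]
ft_force: [0.6, 0.4, -1.7]
gripper_width: 0.224
grasp_force: 59.2
```

```bash
python3 - <<'E'
from h import *
cv2.imwrite('pics/t2.png',cams.capture('top'))
for p in [(.629,.175)]: go(.6307,.175,.073,-4.4)
for d in pinpoint('top','chip1'): print(d['xyz'],d['conf'])
print(env.state()['ft_force'])
E
```

```text
go [-0.016 -0.696 -0.003] turn 0.001 | at [0.6233 0.0361 0.0723] yaw -4.3 j6 1.51 t 10.6
[-1.08388275  0.31351965 -0.87446048]
```

Emit:
{"name": "drive_tool", "arguments": {
  "series": [
    [[0, -0.1, 0, 0], [0, -0.2, 0, 0], [0, -0.3, 0, 0], [0, -0.39, 0, 0], [0, -0.47, 0, 0], [0, -0.55, 0, 0], [0, -0.63, 0, 0], [0, -0.69, 0, 0]]
  ]
}}

```text
time: 11.6
tcp_pos: [0.6339, 0.1716, 0.0722]
tool_rot: [-0.0, 0.999, -0.038, -0.0]
ft_force: [0.1, 0.2, -2.4]
gripper_width: 0.224
grasp_force: 59.2
```

Emit:
{"name": "drive_tool", "arguments": {
  "series": [
    [[0, 0, 0, 0], [0, 0.02, 0, 0], [0, 0.2, -0.1, 0], [0, 0.4, -0.25, 0], [0, 0.6, -0.35, 0], [0, 0.8, -0.35, 0], [0, 1, -0.35, 0], [0, 1, -0.35, 0]]
  ]
}}

```text
time: 12.6
tcp_pos: [0.6182, -0.0328, 0.1425]
tool_rot: [0.0, 0.999, -0.041, 0.0]
ft_force: [-0.3, 1.0, -1.9]
gripper_width: 0.227
grasp_force: 59.4
```

```bash
python3 - <<'E'
from h import *
im=cams.capture('top')
for d in pinpoint('top','chip1'): print(d['xyz'],d['conf'])
a=im[115:215,170:380]
w=cams.capture('scene')
for d in pinpoint('scene','chip1'): print('s',d['xyz'],d['conf'])
b=w[210:310,170:380]
cv2.imwrite('pics/t3.png',cv2.resize(np.vstack([a,b]),None,fx=2.9,fy=2.9,interpolation=cv2.INTER_CUBIC))
go(.442,-.066,.14,87)
E
```

```text
[0.6201, 0.225, 0.0179] 0.52
[0.6649, 0.2159, 0.0163] 0.51
[0.6858, 0.2144, 0.0139] 0.51
[0.5971, 0.2213, 0.0145] 0.41
[0.5434, 0.4117, -0.0057] 0.38
s [0.6208, 0.2206, 0.0133] 0.49
s [0.5971, 0.2211, 0.0159] 0.45
s [0.6622, 0.2122, 0.0169] 0.41
go [-0.865  0.255  0.011] turn 1.477 | at [ 0.6184 -0.0284  0.1422] yaw -4.4 j6 1.41 t 12.8
```

View pics/t3.png

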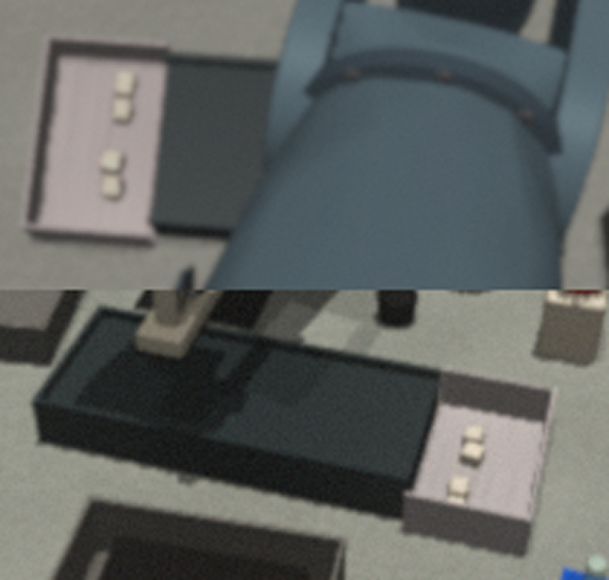

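All four chips lie in the dish and the slab is clear. Next I'll put the scraper back.

Emit:
{"name": "drive_tool", "arguments": {
  "series": [
    [[-0.15, 0.05, 0, -0.1], [-0.3, 0.1, 0, -0.25], [-0.5, 0.15, 0, -0.4], [-0.7, 0.2, 0, -0.55], [-0.865, 0.255, 0, -0.7], [-0.865, 0.255, 0, -0.8], [-0.865, 0.255, 0, -0.8], [-0.865, 0.255, 0, -0.8]]
  ]
}}

```text
time: 13.8
tcp_pos: [0.4426, -0.066, 0.1425]
tool_rot: [0.0, 0.929, 0.371, 0.0]
ft_force: [0.4, 1.0, -1.9]
gripper_width: 0.227
grasp_force: 59.4
```

Emit:
{"name": "drive_tool", "arguments": {
  "series": [
    [[0, 0, 0, -0.15], [0, 0, 0, -0.3], [0, 0, 0, -0.45], [0, 0, 0, -0.6], [0, 0, 0, -0.72], [0, 0, 0, -0.72], [0, 0, 0, -0.72], [0, 0, 0, -0.72]]
  ]
}}

```text
time: 14.8
tcp_pos: [0.4422, -0.0664, 0.1423]
tool_rot: [-0.0, 0.727, 0.686, 0.0]
ft_force: [-1.1, -0.3, -1.3]
gripper_width: 0.224
grasp_force: 59.4
```

```bash
python3 - <<'E'
from h import *
go(.4425,-.0655,.0345,87)
E
```

```text
go [0.004 0.001 0.539] turn -0.005 | at [ 0.4422 -0.0664  0.1423] yaw 86.7 j6 -0.36 t 14.8
```

Emit:
{"name": "drive_tool", "arguments": {
  "series": [
    [[0, 0, 0.15, 0], [0, 0, 0.3, 0], [0, 0, 0.42, 0], [0, 0, 0.5, 0], [0, 0, 0.525, 0], [0, 0, 0.535, 0], [0, 0, 0.54, 0], [0, 0, 0.54, 0]]
  ]
}}

```text
time: 15.8
tcp_pos: [0.4426, -0.0666, 0.0348]
tool_rot: [0.001, 0.727, 0.687, 0.0]
ft_force: [0.8, -0.2, -1.5]
gripper_width: 0.226
grasp_force: 59.4
```

Emit:
{"name": "drive_tool", "arguments": {
  "series": [
    [[0, 0, 0, 0], [0, 0, 0, 0], [0, 0, 0, 0], [0, 0, 0, 0], [0, 0, 0, 0], [0, 0, -0.05, 0], [0, 0, -0.15, 0], [0, 0, -0.3, 0]]
  ],
  "fingers": 50
}}

```text
time: 16.8
tcp_pos: [0.4415, -0.0662, 0.0949]
tool_rot: [-0.001, 0.727, 0.687, -0.0]
ft_force: [0.4, -0.7, 0.0]
gripper_width: 0.587
grasp_force: 0.0
```

Emit:
{"name": "drive_tool", "arguments": {
  "series": [
    [[0.1, 0, -0.25, 0], [0.2, 0, -0.5, 0], [0.4, 0, -0.7, 0], [0.6, 0, -0.8, 0], [0.8, 0, -0.8, 0], [1, 0, -0.8, 0], [1, 0, -0.8, 0], [1, 0, -0.8, 0]]
  ],
  "fingers": 70
}}

```text
time: 17.8
tcp_pos: [0.4531, 0.133, 0.2546]
tool_rot: [0.0, 0.726, 0.687, -0.0]
ft_force: [-0.5, 0.7, -0.0]
gripper_width: 0.821
grasp_force: 0.0
```

```bash
python3 - <<'E'
from h import *
im=cams.capture('top');cv2.imwrite('pics/t4.png',im)
for t in ['scraper','jar1']:
  for d in pinpoint('top',t): print(t,d['xyz'],d['conf'])
def show(n,m,z,k=5):
    cs,_=cv2.findContours(m,0,2)
    for c in cs:
        if cv2.contourArea(c)<100: continue
        M=cv2.moments(c);p=(M['m10']/M['m00'],M['m01']/M['m00']);print(n,cv2.contourArea(c),np.round(p,1),backproj('top',[p],z).round(4))
show('cap',cv2.inRange(im,(0,0,130),(60,60,255)),.095)
go(.45,.22,.25,87)
E
```

```text
scraper [0.4404, -0.0699, 0.0028] 0.76
jar1 [0.4315, 0.3003, -0.0041] 0.96
cap 265.5 [164.4 242. ] [[0.4356 0.2911 0.095 ]]
cap 127.0 [106.9 192.5] [[0.5429 0.4226 0.095 ]]
go [ 0.437 -0.042  0.022] turn -0.005 | at [0.4534 0.1323 0.2544] yaw 86.7 j6 0.09 t 17.9
```

```bash
cat >> h.py <<'E'
def caps(cam='wrist',z=.1):
    i=cams.camera_info(cam);im=cams.capture(cam);out=[]
    cs,_=cv2.findContours(cv2.inRange(im,(0,0,110),(70,70,255)),0,2)
    for c in cs:
        if cv2.contourArea(c)<150: continue
        (u,v),r=cv2.minEnclosingCircle(c);M=cv2.moments(c);p=(M['m10']/M['m00'],M['m01']/M['m00'])
        print(cam,'cap',cv2.contourArea(c),np.round(p,1),backproj(cam,[p],z,i).round(4)[0])
    return im
E
python3 - <<'E'
from h import *
im=caps();cv2.imwrite('pics/w5.png',im)
for d in pinpoint('wrist','jar1'): print(d['xyz'],d['conf'])
E
```

```text
wrist cap 476.0 [245.8   5.7] [0.434  0.2778 0.1   ]
[0.4326, 0.2942, 0.0018] 0.55
```

View pics/w5.png

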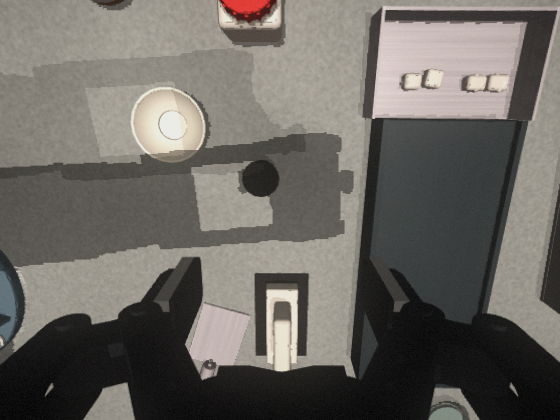

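The scraper is standing on its mat at (282,320), and the chips are in the dish. I'll move on until the jars are in view.

Emit:
{"name": "drive_tool", "arguments": {
  "series": [
    [[0.1, 0, 0, 0], [0.25, 0, 0, 0], [0.4, 0, 0, 0], [0.5, 0, 0, 0], [0.5, 0, 0, 0], [0.5, 0, 0, 0], [0.5, 0, 0, 0], [0.5, 0, 0, 0]]
  ]
}}

```text
time: 19.05
tcp_pos: [0.459, 0.2324, 0.2544]
tool_rot: [0.0, 0.727, 0.687, 0.0]
ft_force: [-1.1, -1.2, 0.5]
gripper_width: 0.821
grasp_force: 0.0
```

```bash
python3 - <<'E'
from h import *
im=caps();cv2.imwrite('pics/w6.png',im)
for d in pinpoint('wrist','jar1'): print(d['xyz'],d['conf'])
f=[]
for k in range(16): cams.capture('wrist');f.append(env.state()['ft_force'][2])
print('fz0',np.mean(f),np.std(f))
go(.4345,.297,.16,87)
E
```

```text
wrist cap 2464.0 [249.  115.5] [0.4351 0.2968 0.1   ]
wrist cap 1834.0 [252.4  16.1] [0.4441 0.3708 0.1   ]
[0.448, 0.3772, 0.001] 0.85
[0.4314, 0.2961, 0.0029] 0.66
fz0 0.03687600413964497 0.6010540091992822
go [ 0.312 -0.14   0.471] turn -0.004 | at [0.4589 0.2331 0.2543] yaw 86.8 j6 0.3 t 19.9
```

View pics/w6.png

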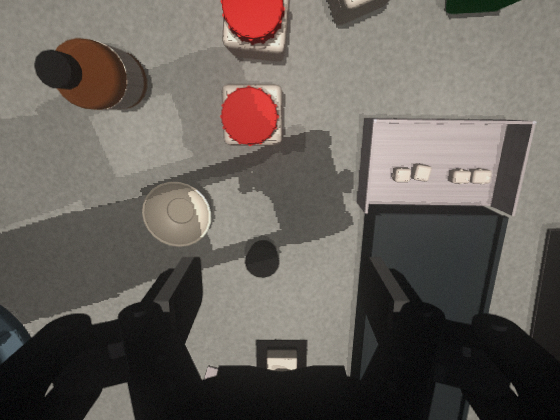

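The wrist view shows jar A's cap at (249,115) and jar B's at (252,16). I'll grip A by its cap.

Emit:
{"name": "drive_tool", "arguments": {
  "series": [
    [[0.1, -0.05, 0.1, 0], [0.22, -0.1, 0.2, 0], [0.31, -0.14, 0.32, 0], [0.31, -0.14, 0.5, 0], [0.31, -0.14, 0.68, 0], [0.31, -0.14, 0.82, 0], [0.31, -0.14, 0.91, 0], [0.31, -0.14, 0.925, 0]]
  ]
}}

```text
time: 20.95
tcp_pos: [0.4338, 0.2963, 0.0683]
tool_rot: [-0.0, 0.727, 0.687, -0.001]
ft_force: [-0.7, 0.1, 0.1]
gripper_width: 0.818
grasp_force: 0.0
```

Emit:
{"name": "drive_tool", "arguments": {
  "series": [
    [[0, 0, 0, 0], [0, 0, 0, 0], [0, 0, 0, 0], [0, 0, 0, 0], [0, 0, 0, 0], [0, 0, 0, 0], [0, 0, 0, 0], [0, 0, 0, 0]]
  ],
  "fingers": 30,
  "squeeze": 50
}}

```text
time: 21.95
tcp_pos: [0.4356, 0.297, 0.0706]
tool_rot: [0.001, 0.727, 0.687, 0.001]
ft_force: [0.2, 0.3, 5.1]
gripper_width: 0.548
grasp_force: 52.4
```

Emit:
{"name": "drive_tool", "arguments": {
  "series": [
    [[0, 0, -0.08, 0], [0, 0, -0.2, 0], [0, 0, -0.35, 0], [0, 0, -0.5, 0], [0, 0, -0.65, 0], [0, 0, -0.75, 0], [0, 0, -0.75, 0], [0, 0, -0.75, 0]]
  ]
}}

```text
time: 22.95
tcp_pos: [0.4336, 0.2963, 0.2183]
tool_rot: [-0.0, 0.727, 0.687, -0.001]
ft_force: [0.3, 0.4, -3.8]
gripper_width: 0.545
grasp_force: 52.1
```

```bash
cat >> h.py <<'E'
def weigh(n=14):
    f=[]
    for k in range(n): im=cams.capture('wrist');f.append(env.state()['ft_force'][2])
    print('weight g',-np.mean(f)/9.81*1000,'+-',np.std(f)/n**.5*102); return im
E
python3 - <<'E'
from h import *
im=weigh();cv2.imwrite('pics/w7.png',im)
go(.6,.1,.22,87)
E
```

```text
weight g 267.3933462379554 +- 10.247754303125996
go [-0.935  0.882 -0.003] turn -0.003 | at [0.4344 0.2966 0.2193] yaw 86.8 j6 0.43 t 23.6
```

Jar A weighs about 270 g, so it's over half full and goes on the slab.

Emit:
{"name": "drive_tool", "arguments": {
  "series": [
    [[-0.1, 0.05, 0, 0], [-0.25, 0.13, 0, 0], [-0.42, 0.22, 0, 0], [-0.6, 0.32, 0, 0], [-0.77, 0.41, 0, 0], [-0.917, 0.49, 0, 0], [-0.917, 0.49, 0, 0], [-0.917, 0.49, 0, 0]]
  ]
}}

```text
time: 24.65
tcp_pos: [0.5218, 0.1082, 0.2192]
tool_rot: [-0.0, 0.727, 0.687, 0.0]
ft_force: [0.3, -0.3, -3.0]
gripper_width: 0.544
grasp_force: 52.2
```

Emit:
{"name": "drive_tool", "arguments": {
  "series": [
    [[-0.1, 0.05, 0, 0], [-0.25, 0.13, 0, 0], [-0.42, 0.22, 0, 0], [-0.6, 0.32, 0, 0], [-0.77, 0.41, 0, 0], [-0.917, 0.49, 0, 0], [-0.917, 0.49, 0, 0], [-0.917, 0.49, 0, 0]]
  ]
}}

```text
time: 25.65
tcp_pos: [0.6092, -0.0792, 0.219]
tool_rot: [-0.001, 0.726, 0.687, -0.0]
ft_force: [-0.7, -0.7, -3.2]
gripper_width: 0.546
grasp_force: 52.4
```

```bash
python3 - <<'E'
from h import *
go(.6093,-.0807,.1115,87)
weigh(6)
E
```

```text
go [-0.008  0.001  0.537] turn -0.003 | at [ 0.6092 -0.0792  0.219 ] yaw 86.8 j6 -0.27 t 25.6
weight g 243.59324075291693 +- 14.225037469862595
```

Emit:
{"name": "drive_tool", "arguments": {
  "series": [
    [[-0.005, 0, 0.12, 0], [-0.005, 0, 0.26, 0], [-0.005, 0, 0.38, 0], [-0.005, 0, 0.47, 0], [-0.005, 0, 0.515, 0], [-0.005, 0, 0.53, 0], [-0.005, 0, 0.538, 0], [-0.005, 0, 0.54, 0]]
  ]
}}

```text
time: 26.95
tcp_pos: [0.61, -0.0818, 0.112]
tool_rot: [0.001, 0.727, 0.687, 0.0]
ft_force: [-0.3, -0.1, -3.2]
gripper_width: 0.546
grasp_force: 52.6
```

Emit:
{"name": "drive_tool", "arguments": {
  "series": [
    [[0, 0, 0, 0], [0, 0, 0, 0], [0, 0, 0, 0], [0, 0, 0, 0], [0, 0, -0.05, 0], [0, 0, -0.2, 0], [0, 0, -0.4, 0], [0, 0, -0.55, 0]]
  ],
  "fingers": 70
}}

```text
time: 27.95
tcp_pos: [0.6101, -0.0818, 0.224]
tool_rot: [0.001, 0.727, 0.687, 0.001]
ft_force: [0.5, -0.3, 0.3]
gripper_width: 0.819
grasp_force: 0.0
```

Emit:
{"name": "drive_tool", "arguments": {
  "series": [
    [[0.15, -0.1, 0, 0], [0.3, -0.2, 0, 0], [0.5, -0.3, 0, 0], [0.7, -0.4, 0, 0], [0.85, -0.5, 0, 0], [1, -0.6, 0, 0], [1, -0.6, 0, 0], [1, -0.6, 0, 0]]
  ]
}}

```text
time: 28.95
tcp_pos: [0.5014, 0.1245, 0.222]
tool_rot: [0.001, 0.726, 0.687, 0.0]
ft_force: [1.7, -0.5, -0.1]
gripper_width: 0.816
grasp_force: 0.0
```

Emit:
{"name": "drive_tool", "arguments": {
  "series": [
    [[0.15, -0.05, 0, 0], [0.3, -0.1, -0.05, 0], [0.45, -0.15, -0.1, 0], [0.6, -0.2, -0.15, 0], [0.75, -0.2, -0.15, 0], [0.75, -0.2, -0.15, 0], [0.75, -0.2, -0.15, 0], [0.75, -0.2, -0.15, 0]]
  ]
}}

```text
time: 29.95
tcp_pos: [0.4698, 0.2756, 0.2511]
tool_rot: [0.0, 0.727, 0.686, -0.0]
ft_force: [0.0, -0.4, 0.3]
gripper_width: 0.816
grasp_force: 0.0
```

```bash
python3 - <<'E'
from h import *
im=caps();cv2.imwrite('pics/w8.png',im)
for c in ['wrist','scene']:
  if c=='scene': cams.capture(c)
  for d in pinpoint(c,'jar1'): print(c,d['xyz'],d['conf'])
go(.45,.375,.074,87)
E
```

```text
wrist cap 2887.5 [243.1  64.2] [0.4448 0.3796 0.1   ]
wrist cap 2168.5 [363.9  18.9] [0.5406 0.406  0.1   ]
wrist [0.4497, 0.3763, 0.0025] 0.93
wrist [0.6633, 0.41, 0.0006] 0.86
wrist [0.684, 0.214, 0.0143] 0.71
wrist [0.5378, 0.4162, 0.0019] 0.58
scene [0.61, -0.0801, 0.0429] 0.85
scene [0.5435, 0.4129, -0.0032] 0.81
scene [0.6613, 0.4106, 0.0007] 0.73
scene [0.4437, 0.3752, -0.0016] 0.62
scene [0.598, 0.224, 0.0134] 0.34
go [ 0.488 -0.126  0.887] turn -0.004 | at [0.4695 0.2762 0.2513] yaw 86.7 j6 0.37 t 30.1
```

View pics/w8.png

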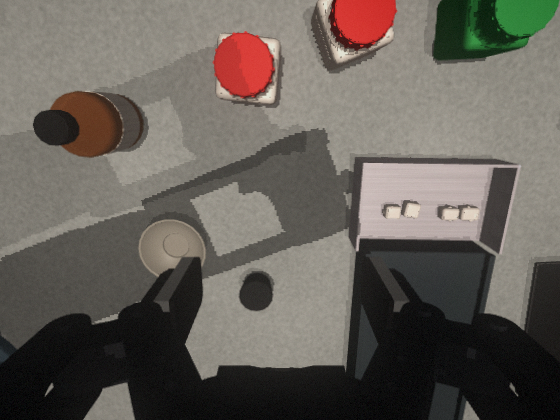

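The next jar, B, has its cap at (243,63). Jar C's cap is at (362,15), and the green look-alike is at (500,20).

Emit:
{"name": "drive_tool", "arguments": {
  "series": [
    [[0.12, -0.04, 0.1, 0], [0.3, -0.1, 0.2, 0], [0.5, -0.15, 0.3, 0], [0.5, -0.15, 0.45, 0], [0.5, -0.15, 0.62, 0], [0.5, -0.15, 0.78, 0], [0.5, -0.15, 0.87, 0], [0.5, -0.15, 0.885, 0]]
  ]
}}

```text
time: 31.15
tcp_pos: [0.4445, 0.3778, 0.0733]
tool_rot: [-0.0, 0.727, 0.687, -0.001]
ft_force: [0.6, -0.3, -0.2]
gripper_width: 0.822
grasp_force: 0.0
```

Emit:
{"name": "drive_tool", "arguments": {
  "series": [
    [[0, 0, 0, 0], [0, 0, 0, 0], [0, 0, 0, 0], [0, 0, 0, 0], [0, 0, 0, 0], [0, 0, 0, 0], [0, 0, 0, 0], [0, 0, 0, 0]]
  ],
  "fingers": 30
}}

```text
time: 32.15
tcp_pos: [0.446, 0.379, 0.0758]
tool_rot: [0.0, 0.727, 0.687, 0.001]
ft_force: [-0.7, 0.2, 6.4]
gripper_width: 0.545
grasp_force: 51.8
```

Emit:
{"name": "drive_tool", "arguments": {
  "series": [
    [[0, 0, -0.08, 0], [0, 0, -0.2, 0], [0, 0, -0.35, 0], [0, 0, -0.5, 0], [0, 0, -0.65, 0], [0, 0, -0.75, 0], [0, 0, -0.75, 0], [0, 0, -0.75, 0]]
  ]
}}

```text
time: 33.15
tcp_pos: [0.4445, 0.378, 0.2235]
tool_rot: [-0.0, 0.727, 0.687, -0.001]
ft_force: [-0.1, 0.0, -0.9]
gripper_width: 0.546
grasp_force: 51.4
```

```bash
python3 - <<'E'
from h import *
weigh()
go(.617,.014,.224,87)
go(.514,-.35,.224,95)
E
```

```text
weight g 135.62867463654527 +- 14.160964537157295
go [-1.771  0.961  0.002] turn -0.004 | at [0.445  0.3783 0.2243] yaw 86.8 j6 0.56 t 33.9
go [-3.617e+00  5.480e-01  1.000e-03] turn -0.137 | at [0.445  0.3783 0.2243] yaw 86.8 j6 0.56 t 33.9
```

Jar B weighs about 136 g, so it goes in the crate.

Emit:
{"name": "drive_tool", "arguments": {
  "series": [
    [[-0.1, 0, 0, 0], [-0.25, 0.03, 0, 0], [-0.45, 0.06, 0, 0], [-0.65, 0.09, 0, 0], [-0.85, 0.12, 0, 0], [-1, 0.15, 0, 0], [-1, 0.15, 0, 0], [-1, 0.15, 0, 0]]
  ]
}}

```text
time: 34.85
tcp_pos: [0.4636, 0.1767, 0.2244]
tool_rot: [-0.0, 0.727, 0.687, 0.0]
ft_force: [-0.4, 0.6, -1.3]
gripper_width: 0.544
grasp_force: 51.5
```

Emit:
{"name": "drive_tool", "arguments": {
  "series": [
    [[-0.1, 0, 0, 0], [-0.25, 0.03, 0, 0], [-0.45, 0.06, 0, 0], [-0.65, 0.09, 0, 0], [-0.85, 0.12, 0, 0], [-1, 0.15, 0, 0], [-1, 0.15, 0, 0], [-1, 0.15, 0, 0]]
  ]
}}

```text
time: 35.85
tcp_pos: [0.4824, -0.0234, 0.2241]
tool_rot: [-0.0, 0.726, 0.687, 0.0]
ft_force: [0.4, 0.7, -0.8]
gripper_width: 0.546
grasp_force: 51.5
```

Emit:
{"name": "drive_tool", "arguments": {
  "series": [
    [[-0.1, 0, 0, 0], [-0.25, 0.03, 0, 0], [-0.45, 0.06, 0, 0], [-0.65, 0.09, 0, 0], [-0.85, 0.12, 0, 0], [-1, 0.15, 0, -0.1], [-1, 0.15, 0, -0.15], [-1, 0.15, 0, -0.15]]
  ]
}}

```text
time: 36.85
tcp_pos: [0.5016, -0.2246, 0.224]
tool_rot: [-0.0, 0.67, 0.742, 0.0]
ft_force: [0.7, 0.4, -0.3]
gripper_width: 0.544
grasp_force: 51.5
```

```bash
python3 - <<'E'
from h import *
weigh(10)
cv2.imwrite('pics/w9.png',cams.capture('wrist'))
for c in ['wrist']:
  for d in pinpoint(c,'crate'): print(d['xyz'],d['conf'])
go(.514,-.37,.08,95)
E
```

```text
weight g 78.28321405027769 +- 16.500728012525833
go [-0.724 -0.009  0.722] turn 0.013 | at [ 0.5013 -0.2258  0.2243] yaw 95.8 j6 -0.74 t 37.5
```

View pics/w9.png

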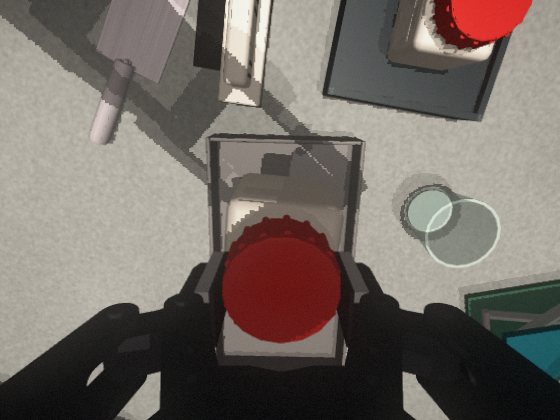

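Jar B is in the gripper. The crate's +y rim corners are at (207,136) and (364,138).

```bash
python3 - <<'E'
from h import *
Q=backproj('wrist',[(207,136),(364,138)],.045)[:,:2];d=Q[1]-Q[0];a=np.arctan2(d[1],d[0]);print(Q,np.linalg.norm(d),np.degrees(a),Q.mean(0)-.14*np.array([-np.sin(a),np.cos(a)]))
E
```

```text
[[ 0.42768356 -0.18905335]
 [ 0.57314319 -0.17632018]] 0.14601588303677998 5.002775444507883 [ 0.51262194 -0.32215343]
```

Emit:
{"name": "drive_tool", "arguments": {
  "series": [
    [[-0.15, 0, 0, 0], [-0.35, 0, 0, 0], [-0.55, 0, 0.05, 0], [-0.72, -0.005, 0.15, 0], [-0.72, -0.005, 0.3, 0], [-0.72, -0.005, 0.45, 0], [-0.72, -0.005, 0.58, 0], [-0.72, -0.005, 0.65, 0]]
  ]
}}

```text
time: 38.45
tcp_pos: [0.5141, -0.3686, 0.0925]
tool_rot: [-0.001, 0.671, 0.742, 0.0]
ft_force: [-0.3, 0.2, -1.4]
gripper_width: 0.544
grasp_force: 51.5
```

Emit:
{"name": "drive_tool", "arguments": {
  "series": [
    [[0, 0, 0.02, 0], [0, 0, 0.04, 0], [0, 0, 0.055, 0], [0, 0, 0.065, 0], [0, 0, 0.069, 0], [0, 0, 0.069, 0], [0, 0, 0.069, 0], [0, 0, 0.069, 0]]
  ]
}}

```text
time: 39.45
tcp_pos: [0.5149, -0.3692, 0.0806]
tool_rot: [0.0, 0.67, 0.742, -0.0]
ft_force: [0.4, -0.0, -1.2]
gripper_width: 0.545
grasp_force: 51.5
```

Emit:
{"name": "drive_tool", "arguments": {
  "series": [
    [[0, 0, 0, 0], [0, 0, 0, 0], [0, 0, 0, 0], [0, 0, 0, 0], [0, 0, -0.05, 0], [0, 0, -0.2, 0], [0, 0, -0.4, 0], [0, 0, -0.6, 0]]
  ],
  "fingers": 70
}}

```text
time: 40.45
tcp_pos: [0.5148, -0.3692, 0.2024]
tool_rot: [0.0, 0.67, 0.742, -0.0]
ft_force: [0.4, -0.5, 0.1]
gripper_width: 0.816
grasp_force: 0.0
```

```bash
python3 - <<'E'
from h import *
im=cams.capture('wrist');cv2.imwrite('pics/w10.png',im)
cams.capture('scene')
for d in pinpoint('scene','jar1'): print(d['xyz'],d['conf'])
for d in pinpoint('scene','scraper'): print('scr',d['xyz'],d['conf'])
go(.49,.31,.25,87)
E
```

```text
[0.5112, -0.3682, 0.0027] 0.69
[0.6111, -0.078, 0.0443] 0.6
[0.6646, 0.4119, 0.002] 0.58
[0.5405, 0.4151, -0.0009] 0.56
scr [0.4575, -0.0986, 0.0029] 0.95
go [ 3.393  0.218 -0.246] turn 0.147 | at [ 0.5153 -0.3696  0.2022] yaw 95.8 j6 -0.91 t 40.6
```

Jar B is in the crate, but the scraper has been knocked to about (0.457,-0.099). I'll put it back before going on.

Emit:
{"name": "drive_tool", "arguments": {
  "series": [
    [[0.1, -0.02, -0.05, 0], [0.3, -0.06, -0.1, 0], [0.5, -0.1, -0.1, 0], [0.7, -0.14, -0.1, 0], [0.85, -0.16, -0.1, 0], [0.95, -0.19, -0.1, 0], [0.95, -0.19, -0.1, 0], [0.95, -0.19, -0.1, 0]]
  ],
  "fingers": 60
}}

```text
time: 41.65
tcp_pos: [0.458, -0.1847, 0.2204]
tool_rot: [0.0, 0.671, 0.742, -0.0]
ft_force: [-0.6, -0.6, -1.4]
gripper_width: 0.704
grasp_force: 0.0
```

```bash
python3 - <<'E'
from h import *
im=cams.capture('wrist');cv2.imwrite('pics/w11.png',im)
for d in pinpoint('wrist','scraper'): print('scr',d['xyz'],d['conf'])
go(.457,-.098,.2,87)
E
```

```text
scr [0.4575, -0.1036, 0.0052] 0.8
scr [0.5115, -0.3268, 0.0011] 0.37
go [0.433 0.038 0.102] turn 0.146 | at [ 0.4581 -0.1849  0.2204] yaw 95.7 j6 -0.72 t 41.8
```

View pics/w11.png

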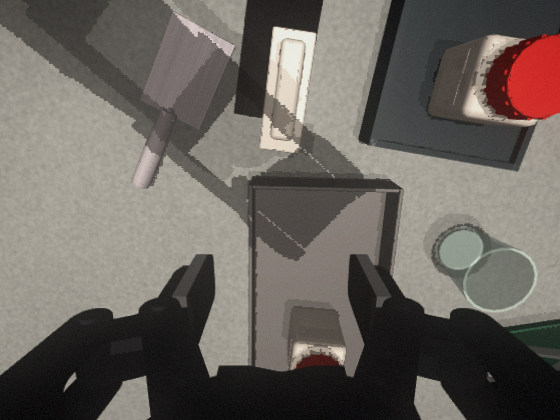

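The scraper now overhangs the mat's near end. Its foot corners are at (272,27), (316,32), (298,153) and (260,150).

```bash
python3 - <<'E'
from h import *
for n,P,z in [('rib',[(282,38),(306,40),(296,140),(271,138)],.066),('foot',[(272,27),(316,32),(298,153),(260,150)],.024)]:
    Q=backproj('wrist',P,z)[:,:2];print(n,Q.mean(0).round(4),[(np.linalg.norm(Q[k]-Q[k-1]).round(3),np.degrees(np.arctan2(*(Q[k]-Q[k-1])[::-1])).round(1)) for k in range(4)])
im=cv2.imread('pics/w11.png');g=cv2.inRange(im,(175,190,200),(255,255,255))[0:165,255:325];ys,xs=np.nonzero(g);print(len(xs));r=cv2.minAreaRect(np.float32(np.c_[xs+255,ys]));print(r,cv2.boxPoints(r))
E
```

```text
rib [ 0.4553 -0.1024] [(np.float64(0.078), np.float64(88.8)), (np.float64(0.019), np.float64(1.3)), (np.float64(0.078), np.float64(-89.4)), (np.float64(0.022), np.float64(-178.8))]
foot [ 0.454  -0.1032] [(np.float64(0.11), np.float64(89.0)), (np.float64(0.04), np.float64(-0.2)), (np.float64(0.109), np.float64(-92.0)), (np.float64(0.038), np.float64(-178.8))]
3354
((286.8769226074219, 89.484619140625), (42.29584503173828, 121.80210876464844), 7.125016689300537) [[258.33847  147.29231 ]
 [273.44614   26.430775]
 [315.41537   31.676926]
 [300.3077   152.53847 ]]
```

Emit:
{"name": "drive_tool", "arguments": {
  "series": [
    [[0.1, 0, 0.1, 0.05], [0.25, 0.01, 0.2, 0.11], [0.41, 0.025, 0.3, 0.11], [0.41, 0.025, 0.45, 0.11], [0.41, 0.025, 0.62, 0.11], [0.41, 0.025, 0.78, 0.11], [0.41, 0.025, 0.88, 0.11], [0.41, 0.025, 0.92, 0.11]]
  ]
}}

```text
time: 42.75
tcp_pos: [0.454, -0.1021, 0.0352]
tool_rot: [-0.001, 0.712, 0.702, -0.0]
ft_force: [-0.2, 0.6, 0.1]
gripper_width: 0.704
grasp_force: 0.0
```

Emit:
{"name": "drive_tool", "arguments": {
  "series": [
    [[0, 0, 0, 0], [0, 0, 0, 0], [0, 0, 0, 0], [0, 0, 0, 0], [0, 0, 0, 0], [0, 0, 0, 0], [0, 0, 0, 0], [0, 0, 0, 0]]
  ],
  "fingers": 0,
  "squeeze": 60
}}

```text
time: 43.75
tcp_pos: [0.4553, -0.1024, 0.0374]
tool_rot: [0.001, 0.712, 0.702, 0.0]
ft_force: [-2.3, -0.7, 6.5]
gripper_width: 0.226
grasp_force: 59.6
```

Emit:
{"name": "drive_tool", "arguments": {
  "series": [
    [[0, 0, -0.05, 0], [0, 0, -0.12, 0], [0, 0, -0.2, 0], [0, 0, -0.25, 0], [0, 0, -0.25, 0], [0, 0, -0.25, 0], [0, 0, -0.25, 0], [0, 0, -0.25, 0]]
  ]
}}

```text
time: 44.75
tcp_pos: [0.4542, -0.1017, 0.086]
tool_rot: [-0.0, 0.712, 0.702, -0.0]
ft_force: [-0.3, 0.5, -1.5]
gripper_width: 0.224
grasp_force: 58.8
```

```bash
python3 - <<'E'
from h import *
go(.4425,-.066,.0365,87)
E
```

```text
go [ 0.178 -0.061  0.248] turn 0.036 | at [ 0.4542 -0.1017  0.086 ] yaw 89.2 j6 -0.46 t 44.8
```

Emit:
{"name": "drive_tool", "arguments": {
  "series": [
    [[0.06, -0.02, 0, 0.01], [0.12, -0.04, 0, 0.03], [0.18, -0.06, 0.05, 0.035], [0.18, -0.06, 0.12, 0.035], [0.18, -0.06, 0.18, 0.035], [0.18, -0.06, 0.22, 0.035], [0.18, -0.06, 0.234, 0.035], [0.18, -0.06, 0.234, 0.035]]
  ]
}}

```text
time: 45.75
tcp_pos: [0.4431, -0.0659, 0.0395]
tool_rot: [-0.0, 0.725, 0.689, -0.0]
ft_force: [0.9, 1.0, -1.6]
gripper_width: 0.223
grasp_force: 58.8
```

Emit:
{"name": "drive_tool", "arguments": {
  "series": [
    [[0, 0, 0.003, 0], [0, 0, 0.003, 0], [0, 0, 0.003, 0], [0, 0, 0.003, 0], [0, 0, -0.02, 0], [0, 0, -0.08, 0], [0, 0, -0.2, 0], [0, 0, -0.35, 0]]
  ],
  "fingers": 50
}}

```text
time: 46.75
tcp_pos: [0.4428, -0.0656, 0.1108]
tool_rot: [-0.0, 0.725, 0.689, -0.0]
ft_force: [0.3, -0.5, 0.4]
gripper_width: 0.59
grasp_force: 0.0
```

Emit:
{"name": "drive_tool", "arguments": {
  "series": [
    [[0.1, 0, -0.15, 0], [0.25, 0, -0.3, 0], [0.45, 0, -0.5, 0], [0.65, 0, -0.7, 0], [0.85, 0, -0.7, 0], [1, 0, -0.7, 0], [1, 0, -0.7, 0], [1, 0, -0.7, 0]]
  ],
  "fingers": 70
}}

```text
time: 47.75
tcp_pos: [0.4531, 0.1337, 0.2501]
tool_rot: [0.0, 0.725, 0.689, -0.0]
ft_force: [0.6, 0.5, -0.5]
gripper_width: 0.817
grasp_force: 0.0
```

Emit:
{"name": "drive_tool", "arguments": {
  "series": [
    [[0.1, 0, 0, 0], [0.25, 0.05, 0, 0], [0.45, 0.1, 0, 0], [0.65, 0.2, 0, 0], [0.85, 0.3, 0, 0], [1, 0.4, 0, 0], [1, 0.4, 0, 0], [1, 0.4, 0, 0]]
  ]
}}

```text
time: 48.75
tcp_pos: [0.5432, 0.3283, 0.2493]
tool_rot: [-0.0, 0.725, 0.689, -0.001]
ft_force: [0.5, -0.6, -0.1]
gripper_width: 0.82
grasp_force: 0.0
```

```bash
python3 - <<'E'
from h import *
cams.capture('scene')
for d in pinpoint('scene','scraper'): print('scr',d['xyz'],d['conf'])
im=caps();cv2.imwrite('pics/w12.png',im)
for d in pinpoint('wrist','jar1'): print(d['xyz'],d['conf'])
go(.54,.41,.074,87)
E
```

```text
scr [0.6218, 0.2186, 0.016] 0.72
scr [0.4443, -0.0627, 0.0001] 0.57
wrist cap 2710.0 [274.   88.2] [0.5412 0.4129 0.1   ]
[0.6642, 0.4127, -0.0008] 0.76
go [ 0.405 -0.037  0.88 ] turn 0.0 | at [0.5432 0.3287 0.2501] yaw 87.0 j6 0.41 t 49.0
```

Emit:
{"name": "drive_tool", "arguments": {
  "series": [
    [[0.12, 0, 0.1, 0], [0.28, -0.02, 0.2, 0], [0.415, -0.032, 0.3, 0], [0.415, -0.032, 0.45, 0], [0.415, -0.032, 0.62, 0], [0.415, -0.032, 0.78, 0], [0.415, -0.032, 0.86, 0], [0.415, -0.032, 0.88, 0]]
  ]
}}

```text
time: 49.95
tcp_pos: [0.5407, 0.4124, 0.0731]
tool_rot: [-0.0, 0.725, 0.689, -0.001]
ft_force: [0.5, -0.3, 0.8]
gripper_width: 0.822
grasp_force: 0.0
```

Emit:
{"name": "drive_tool", "arguments": {
  "series": [
    [[0, 0, 0, 0], [0, 0, 0, 0], [0, 0, 0, 0], [0, 0, 0, 0], [0, 0, 0, 0], [0, 0, 0, 0], [0, 0, 0, 0], [0, 0, 0, 0]]
  ],
  "fingers": 30,
  "squeeze": 50
}}

```text
time: 50.95
tcp_pos: [0.542, 0.4135, 0.0755]
tool_rot: [0.0, 0.725, 0.689, 0.001]
ft_force: [-1.1, 0.4, 6.2]
gripper_width: 0.543
grasp_force: 52.4
```

Emit:
{"name": "drive_tool", "arguments": {
  "series": [
    [[0, 0, -0.08, 0], [0, 0, -0.2, 0], [0, 0, -0.35, 0], [0, 0, -0.5, 0], [0, 0, -0.65, 0], [0, 0, -0.75, 0], [0, 0, -0.75, 0], [0, 0, -0.75, 0]]
  ]
}}

```text
time: 51.95
tcp_pos: [0.5403, 0.4125, 0.2221]
tool_rot: [-0.0, 0.725, 0.689, -0.001]
ft_force: [-0.3, -0.4, -3.6]
gripper_width: 0.544
grasp_force: 52.1
```

```bash
python3 - <<'E'
from h import *
weigh(20)
go(.6185,.034,.2243,87)
go(.507,-.275,.224,95)
E
```

```text
weight g 348.0449269331044 +- 10.045352281981687
go [-1.873  0.483 -0.003] turn 0.001 | at [0.5411 0.4129 0.2237] yaw 87.1 j6 0.53 t 53.0
go [-3.444e+00  4.000e-03 -2.000e-03] turn -0.132 | at [0.5411 0.4129 0.2237] yaw 87.1 j6 0.53 t 53.0
```

Jar C weighs about 348 g, so it goes on the slab.

Emit:
{"name": "drive_tool", "arguments": {
  "series": [
    [[-0.1, 0.02, 0, 0], [-0.25, 0.06, 0, 0], [-0.42, 0.11, 0, 0], [-0.6, 0.15, 0, 0], [-0.77, 0.2, 0, 0], [-0.935, 0.24, 0, 0], [-0.935, 0.24, 0, 0], [-0.935, 0.24, 0, 0]]
  ]
}}

```text
time: 53.95
tcp_pos: [0.5795, 0.2233, 0.2239]
tool_rot: [-0.0, 0.725, 0.689, 0.0]
ft_force: [0.0, -0.4, -3.7]
gripper_width: 0.541
grasp_force: 52.1
```

Emit:
{"name": "drive_tool", "arguments": {
  "series": [
    [[-0.1, 0.02, 0, 0], [-0.25, 0.06, 0, 0], [-0.42, 0.11, 0, 0], [-0.6, 0.15, 0, 0], [-0.77, 0.2, 0, 0], [-0.935, 0.24, 0, 0], [-0.935, 0.24, 0, 0], [-0.935, 0.24, 0, 0]]
  ]
}}

```text
time: 54.95
tcp_pos: [0.6177, 0.0348, 0.2236]
tool_rot: [-0.0, 0.725, 0.689, -0.0]
ft_force: [-0.2, 0.5, -4.3]
gripper_width: 0.549
grasp_force: 52.1
```

Emit:
{"name": "drive_tool", "arguments": {
  "series": [
    [[0, 0, 0.12, 0], [0, 0, 0.26, 0], [0, 0, 0.38, 0], [0, 0, 0.47, 0], [0, 0, 0.515, 0], [0, 0, 0.53, 0], [0, 0, 0.536, 0], [0, 0, 0.538, 0]]
  ]
}}

```text
time: 55.95
tcp_pos: [0.6185, 0.0344, 0.1169]
tool_rot: [0.001, 0.725, 0.689, 0.0]
ft_force: [-0.4, -0.3, -3.6]
gripper_width: 0.542
grasp_force: 52.3
```

Emit:
{"name": "drive_tool", "arguments": {
  "series": [
    [[0, 0, 0, 0], [0, 0, 0, 0], [0, 0, 0, 0], [0, 0, 0, 0], [0, 0, -0.05, 0], [0, 0, -0.2, 0], [0, 0, -0.4, 0], [0, 0, -0.6, 0]]
  ],
  "fingers": 70
}}

```text
time: 56.95
tcp_pos: [0.6179, 0.0345, 0.238]
tool_rot: [0.0, 0.725, 0.689, 0.0]
ft_force: [0.2, 0.6, -0.1]
gripper_width: 0.823
grasp_force: 0.0
```

Emit:
{"name": "drive_tool", "arguments": {
  "series": [
    [[0, -0.1, -0.1, 0], [0, -0.3, -0.2, 0], [0, -0.5, -0.3, 0], [0, -0.7, -0.3, 0], [0, -0.9, -0.3, 0], [0, -1, -0.3, 0], [0, -1, -0.3, 0], [0, -1, -0.3, 0]]
  ]
}}

```text
time: 57.95
tcp_pos: [0.419, 0.0446, 0.2968]
tool_rot: [0.001, 0.725, 0.689, 0.0]
ft_force: [0.9, -0.3, -0.3]
gripper_width: 0.82
grasp_force: 0.0
```

```bash
python3 - <<'E'
from h import *
a=cams.capture('scene');
for t in ['jar1','scraper','chip1']:
  for d in pinpoint('scene',t): print(t,d['xyz'],d['conf'])
b=cams.capture('top')
for t in ['jar1','scraper']:
  for d in pinpoint('top',t): print('top',t,d['xyz'],d['conf'])
cv2.imwrite('pics/fin.png',np.vstack([cv2.resize(a[150:340,60:460],(800,380)),cv2.resize(b[110:270,60:520],(632,220))[:, :].copy() if 0 else cv2.copyMakeBorder(cv2.resize(b[110:270,60:520],(632,220)),0,0,0,168,0)]))
E
```

```text
jar1 [0.5118, -0.3684, 0.003] 0.9
jar1 [0.6104, -0.0801, 0.0423] 0.79
jar1 [0.6636, 0.4114, -0.0011] 0.56
scraper [0.4456, -0.0622, 0.0019] 0.72
chip1 [0.6262, 0.2213, 0.0123] 0.52
chip1 [0.595, 0.219, 0.0129] 0.46
chip1 [0.66, 0.2122, 0.0165] 0.36
top jar1 [0.5164, -0.3729, 0.0064] 0.9
top jar1 [0.6601, 0.412, -0.0017] 0.72
top scraper [0.4423, -0.0659, 0.0034] 0.92
```

View pics/fin.png

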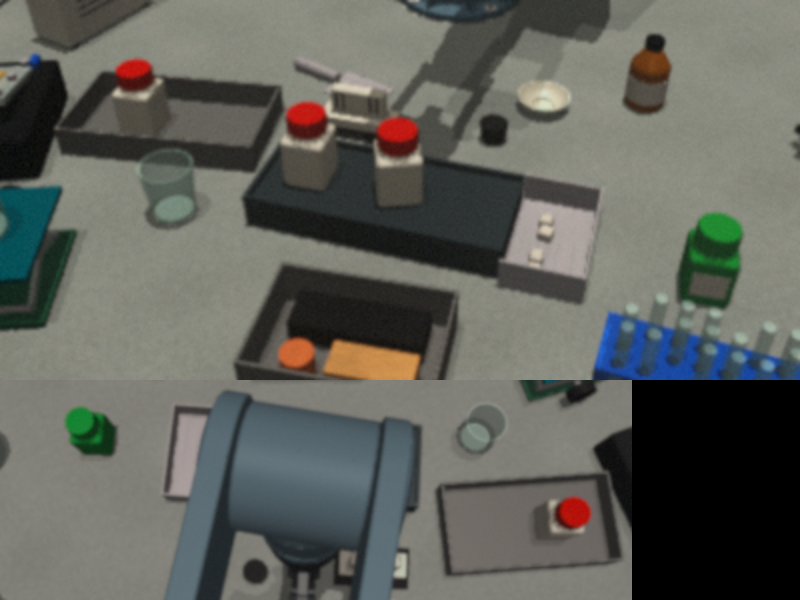

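The final picture shows one jar upright in the crate at (140,98) and two on the slab at (310,145) and (398,160). The scraper is on its mat at (358,105) and the chips are in the dish. The bystanders look untouched, and the arm is clear of everything.

```bash
python3 -c "
from rig import job; print(job.hand_in())"
```

```text
the job is handed in; nothing more can be done
None
```

I handed the job in at about 58 s: all four chips are in the dish, the scraper is back on its mat (I reset it once after it was knocked), the two fuller jars (about 270 g and 348 g) stand on the slab, and the emptier one (80–135 g in two noisy readings) stands in the crate.

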